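# Seat a tube in the weld fixture and clamp it through the guard window

### The arm

A 6-joint arm with a two-finger parallel gripper is mounted at the origin on the work surface. World frame = base frame: x ahead of the robot, y to its left, z up, the work surface at z = 0. Lengths are in m, angles in rad, forces in N, time in s.
With the tool pointing down it reaches from about 0.35 to 0.85 m from the base axis. Payload 8.1 kg.
Tool frame: the origin (TCP) lies at the very end of the fingers, on their centre line; the grasp point (between the pads) lies behind it (arm.pinch_z is the z of the grasp point in the tool frame, in m); z points along the fingers, x is the direction in which the jaws open and shut, and the axes are right-handed (so a half turn about z gives the same grasp; the last joint's range is limited). The gripper opens to 93 mm and grips with 3 to 60 N. Pads are 15 mm wide; open, the fingers measure 128 mm over their backs; the gripper's body (75 mm by 188 mm) begins 65 mm behind the grasp point.
Start: joints at [-1.426, 0.13, 1.488, -0, 1.523, -0.085], TCP at [0.137, -0.584, 0.219] pointing down, gripper open.
Joint ranges: [-2.96, 2.96], [-0.89, 2.26], [0.02, 2.5], [-1.34, 4.48], [0, 2.73], [-2.66, 2.66]. Speed limits (rad/s): [2.39, 2.39, 2.79, 3.14, 3.14, 3.14].

### API

Orientations are given as a unit quaternion [w, x, y, z].
In Python, from plant import sensors, imaging, finish_job, arm gives the robot as it stands.
- The arm moves only by the shell command python3 -m creep 'ROWS' [OPENING] [FORCE]. ROWS is a JSON object of lists of equal length, an entry for each row: "travel": the shift along the tool's x, y, z in mm, a list of three; "rotation": the turn, a rotation vector about the tool's x, y, z in degrees, a list of three. In form: {"travel": [[tx, ty, tz], ...], "rotation": [[ax, ay, az], ...]}. A call has exactly 5 rows; each row is the pose to reach, as a shift and turn from the pose measured when the call began, along the tool's axes at that moment; what a row does not reach only later rows make up. A row lasts 1/10 s, in which the tool goes at most 50 mm and 8.59 degrees, less where a joint would pass 70% of its speed; a pose out of reach is approached as far as the arm can. A call with a gripper value outside its range is refused whole. OPENING is the closure, from 0 (fully open) to 1 (shut), set as the call begins (- or left out, the last holds). The fingers move at their own pace and stop on an object; FORCE is the grip in N (left out, the last holds). Time passes only in rows, so rows that repeat a pose let the fingers close, or fill a call up. It gives the time, the measured TCP pose, the force and the opening at its end, in the units of the state.
- sensors.sense(): the state, without advancing time (a new reading comes with each control period).
- imaging.camera(name): name is "side" or "top" or "wrist"; returns a dict with "image" (400x640x3 uint8, blue, green, red), "depth" (400x640 float32, m along the optical axis (not along the pixel's ray), 0 where there is no reading), "mtx" (3x3 intrinsics, pixels), "R" (3x3) and "t" (3): a world point X has camera coordinates R X + t. Camera axes: x right, y down, z forward; pixel columns grow to the right and rows downward; lengths in m; the calibration is good to about 2 mm. A picture is of the moment at which its call begins.
- finish_job(): hands the job in, once; it reports no verdict.
The state is a dict: "time": time; "joint_pos": joint angles; "joint_velocities": joint speeds; "joint_torque": joint torques, N m; "position": TCP position; "orientation": TCP orientation; "ft_force": force on the tool from outside, world axes, zero at the start; "moment": the same for the moment, N m; "finger_gap": finger opening in m.
Only numpy, scipy, OpenCV 4.12 (cv2) and the standard library are available. Lean on these libraries where they do the work, as an engineer would, in place of code of your own. Each camera call takes 0.05 s, during which the arm holds its last target.

### The job

Push the square steel tube along its channel by its protruding end until it butts against the end stop, and only then reach down through the window in the top of the guard with closed fingers and press the clamp lever fully down onto the tube, where it stays. Never touch the guard, do not lift the tube, leave the loose pieces around the fixture where they are, and finish with the hand clear.

Things in the scene. Friction and masses are not known exactly. Their poses are not given: they have to be found in the camera images.
- fixture: Fixed steel fixture, base plate 210 x 275 x 8 mm. Origin on the bench below the clamp foot. y runs along the tube channel (x = 0), towards the end where the tube sticks out; end stop on the -y side; lever paddle on the -x side, roughly towards the robot. Channel: two rails 34 mm apart, tops 22 mm high, y -95 to +140 mm. Lever hinge axis parallel to y at x = 60, z = 66 mm.
- stop_face (a point): Middle of the end stop's face that the tube butts against, 23 mm above the bench, 95 mm from the fixture's origin on its -y side; axes as the fixture's. The stop is a dark steel block 50 mm wide, top 48 mm above the bench.
- tube: Loose dark square steel tube, 30 x 30 mm, 3 mm walls, 270 mm long, about 0.45 kg, lying in the channel and passing through the guard below the lever. Origin at the middle of its underside, 8 mm above the bench; y along it, same way as the fixture's. Starts 25 to 60 mm short of the stop.
- tube_push_end (a point): Centre of the tube's open end that sticks out on the fixture's +y side, 23 mm above the bench (end face 8 to 38 mm above it). With the tube home it lies at y = 175 mm, past the base plate (ends at 155 mm) and 95 to 125 mm beyond the guard. Pushing takes about 2 to 5 N until it meets the stop.
- tube_lead_end (a point): Centre of the tube's other end, the one that meets the end stop.
- guard: Fixed grey guard cage over the fixture, not to be touched: 200 mm in x, 130 mm in y, top face 119 mm above the bench, 4 mm thick. Sides are upright bars 20 mm apart with cut-outs for the tube; the only way to the lever is the window on top. Origin on the bench; axes parallel to the fixture's; up to 15 mm either way in y from the fixture's origin.
- window (a point): Centre of the rectangular window in the guard's top, at the top face. The opening is 90 mm in the fixture's x and 90 mm in its y, with the paddle seen below it (the paddle is up to 15 mm off centre in y).
- clamp_lever (a joint): Clamp lever angle in rad: 0 fully raised, 0.25 fully down (hard stop, foot on the tube). It starts at 0 to 0.05. Stiff hinge: needs about 5 N at the paddle and stays where it is left.
- paddle (a point): Centre of the top of the lever's flat black paddle, 44 x 44 mm, 120 mm from the hinge axis towards the fixture's -x. About 101 mm above the bench when raised (tilted 14 degrees, robot side up), 72 mm and level when fully down, then 60 mm on the -x side of the fixture's origin; it shifts about 5 mm to -x on the way down.
- offcut_upright: Loose offcut of square tube standing on end, 40 x 40 x 70 mm high; origin at the centre of its foot. Leave alone.
- angle_iron: Loose rusty angle iron, 40 x 70 mm, 40 mm high; origin under its centre. Leave alone.
- chipping_hammer: Loose hammer lying down, 230 mm long, wooden handle to its -x, 90 mm steel head across at its +x end, 20 mm high; origin on the bench at the middle of its shaft. Leave alone.

How it is judged:
By the outcome, as a careful person would: the job done as asked, in the order asked, and still so for the second after the job is handed in, with the robot touching nothing.
It also fails if it takes over 48 s, if anything falls off the work surface, if the arm or the gripper's body presses on something with over 40 N, if the wrist force passes 120 N, or if a joint passes its speed limit or range.

## Working session

There is one attempt and no reset: what is moved stays moved. The work goes in short steps, Python scripts to look and compute and a shell command to move; the robot and the scene stay as the last step left them, time stands still between calls to the robot, and variables do not carry over. Pictures are saved under pics/ and viewed, and the job is handed in when it is done.

```bash
mkdir -p pics; ls; cat > h.py <<'E'
import numpy as np, cv2
from plant import sensors, imaging, finish_job, arm
def shot(n,tag):
    c=imaging.camera(n); cv2.imwrite(f'pics/{tag}.png',c['image']); np.savez(f'pics/{tag}.npz',**c); return c
def load(tag): return dict(np.load(f'pics/{tag}.npz'))
def plane(c,u,v,z):
    d=c['R'].T@np.linalg.inv(c['mtx'])@[u,v,1]; o=-c['R'].T@c['t']; return o+d*(z-o[2])/d[2]
def dep(c,u,v):
    z=c['depth'][int(v),int(u)]; return c['R'].T@(np.linalg.inv(c['mtx'])@[u,v,1]*z-c['t'])
def proj(c,X):
    p=c['mtx']@(c['R']@np.array(X)+c['t']); return p[:2]/p[2]
E
python3 - <<'E'
from h import *
for n in ['side','top','wrist']:
    c=shot(n,n+'0'); print(n,-c['R'].T@c['t'],c['R'][2])
s=sensors.sense(); print(s, arm.pinch_z)
E
```

```text
pics
side [ 0.35850005 -0.710129    0.75425431] [ 0.18965259  0.74721793 -0.63694369]
top [0.48705853 0.04405637 1.14898315] [ 0.07806302 -0.00969742 -0.99690126]
wrist [ 0.20681905 -0.56754809  0.38385061] [-0.25219546 -0.05745299 -0.96596926]
{'time': 0.15, 'joint_pos': array([-1.42635878e+00,  1.30991629e-01,  1.48902876e+00, -2.69271208e-05,
        1.52298094e+00, -8.54023018e-02]), 'joint_velocities': array([-5.08527128e-05, -3.21580304e-03, -3.26382205e-03,  2.42731661e-04,
       -2.05594241e-03,  2.47467341e-04]), 'joint_torque': array([-1.08062333e-03, -5.60473680e+01, -4.92334628e+01,  7.67494692e-02,
        3.06472101e-02, -6.71669159e-05]), 'position': array([ 0.1366409 , -0.58378932,  0.21782626]), 'orientation': array([-4.73340789e-04,  7.83524807e-01, -6.21360105e-01, -5.21748214e-04]), 'ft_force': array([0.0026345 , 0.00249679, 0.16158927]), 'moment': array([ 0.02207509, -0.01650922, -0.02475171]), 'finger_gap': 0.09299513447216007} -0.0188
```

View pics/top0.png

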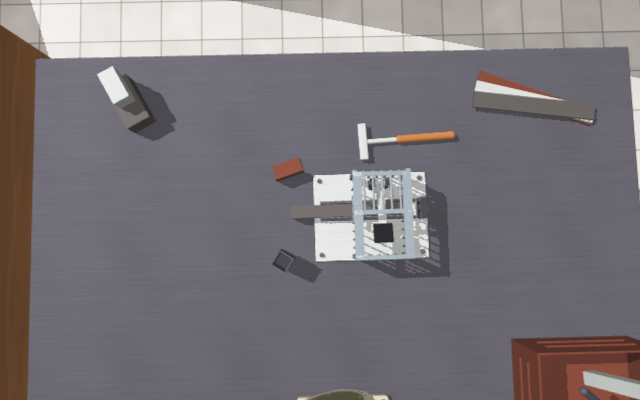

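View pics/side0.png

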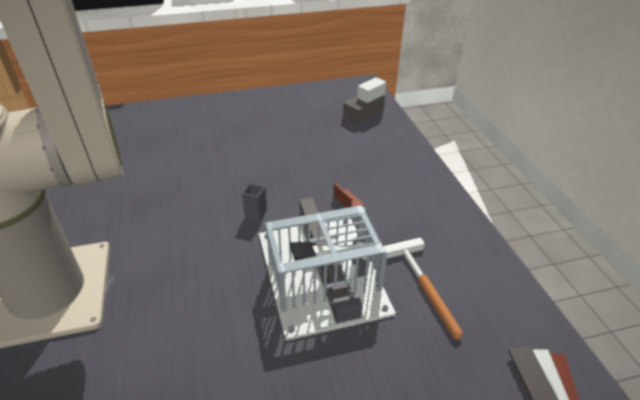

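```bash
python3 - <<'E'
from h import *
c=load('top0'); cv2.imwrite('pics/topz.png',cv2.resize(c['image'][150:280,260:440],None,fx=4.4,fy=4.4,interpolation=cv2.INTER_CUBIC))
c=load('side0'); cv2.imwrite('pics/sidez.png',cv2.resize(c['image'][170:345,230:440],None,fx=3.4,fy=3.4,interpolation=cv2.INTER_CUBIC))
E
```

```text
(no output)
```

View pics/topz.png

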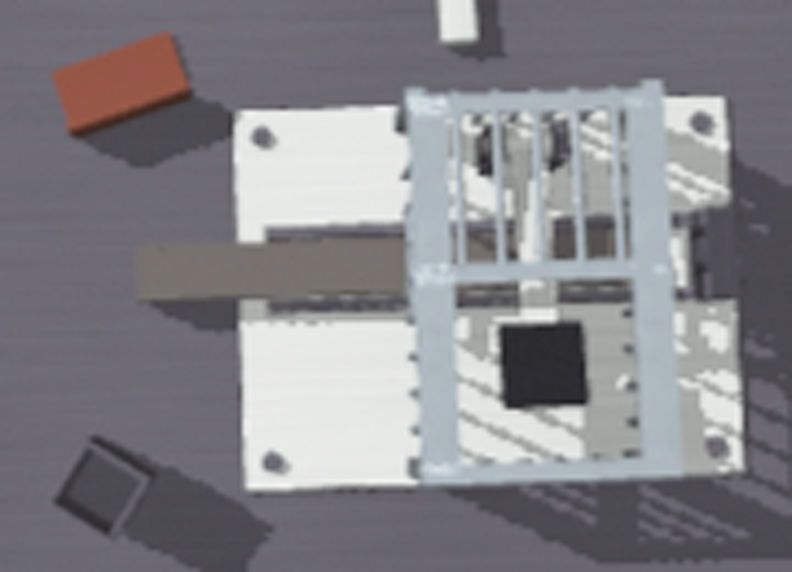

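View pics/sidez.png

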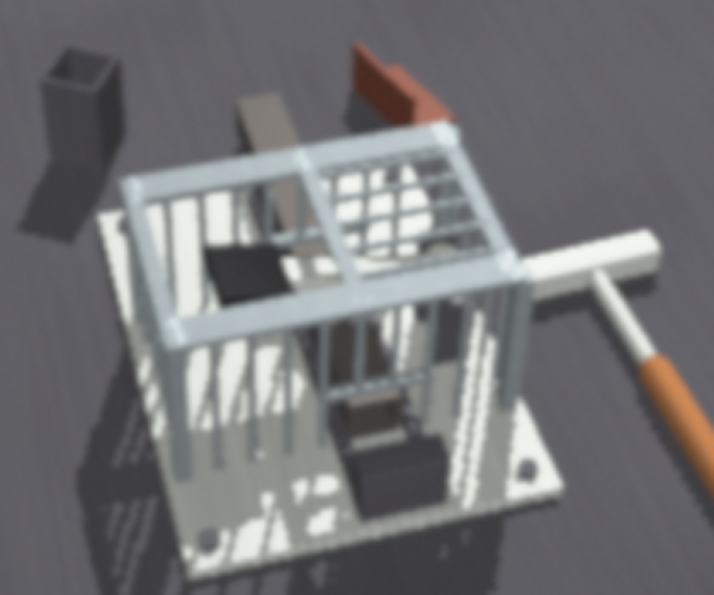

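View pics/wrist0.png

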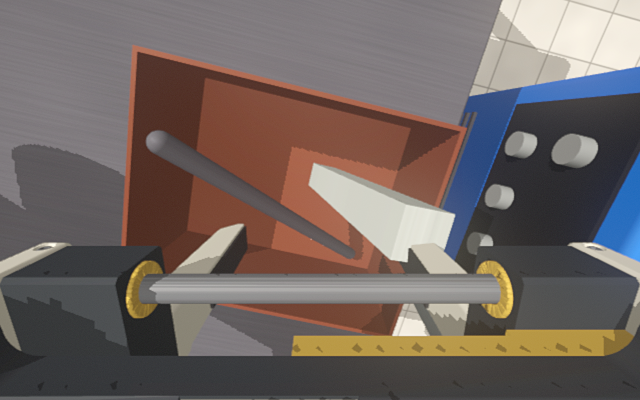

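```bash
python3 - <<'E'
from h import *
np.set_printoptions(precision=4,suppress=True)
c=load('top0')
f=lambda p,z:plane(c,260+(p[0]+.5)/4.4-.5,150+(p[1]+.5)/4.4-.5,z)
B=np.array([f(p,.008) for p in [(236,112),(727,98),(743,470),(247,489)]])
print(B, [np.linalg.norm(B[i]-B[i-1]) for i in range(4)])
G=np.array([f(p,.119) for p in [(408,90),(662,82),(682,476),(421,484)]])
print('G',G,G.mean(0),[np.linalg.norm(G[i]-G[i-1]) for i in range(4)])
W=np.array([f(p,.119) for p in [(454,282),(639,278),(645,459),(459,462)]])
print('W',W.mean(0),[np.linalg.norm(W[i]-W[i-1]) for i in range(4)])
P=np.array([f(p,.1) for p in [(499,325),(583,322),(588,406),(504,410)]])
print('P',P.mean(0),[np.linalg.norm(P[i]-P[i-1]) for i in range(4)])
T=np.array([f(p,.038) for p in [(136,246),(139,298)]]);print('T',T,T.mean(0),np.linalg.norm(T[0]-T[1]))
# fixture frame: y dir from plate edges (+y toward left)
yd=(B[0]-B[1])+(B[3]-B[2]); yd/=np.linalg.norm(yd); xd=np.array([yd[1],-yd[0],0])
print('yaw',np.degrees(np.arctan2(xd[1],xd[0])))
O=B.mean(0)-yd*.0175
print('plate centre',B.mean(0))
for n,q in [('G',G.mean(0)),('W',W.mean(0)),('P',P.mean(0)),('T',T.mean(0))]: 
    d=q-B.mean(0);print(n,d@xd,d@yd)
# depth heights
for n,p in [('tube',(145,272)),('tube2',(300,272)),('guard',(435,150)),('paddle-x side',(545,395)),('paddle +x side',(540,335)),('plate',(330,380)),('stop',(715,250)),('offcut',(90,445))]:
    u,v=260+(p[0]+.5)/4.4-.5,150+(p[1]+.5)/4.4-.5
    print(n,dep(c,round(u),round(v)))
s=load('side0')
g=lambda p:(230+(p[0]+.5)/3.4-.5,170+(p[1]+.5)/3.4-.5)
for n,p in [('tube near end',(268,110)),('stop top',(400,455)),('pad',(245,265)),('guard',(240,165)),('tube lead',(375,390))]:
    u,v=g(p);print('side',n,dep(s,round(u),round(v)))
E
```

```text
[[ 0.6378  0.0578  0.008 ]
 [ 0.6396 -0.2172  0.008 ]
 [ 0.4326 -0.2177  0.008 ]
 [ 0.4287  0.0562  0.008 ]] [np.float64(0.2091676867631704), np.float64(0.2749648794447817), np.float64(0.20701590585320018), np.float64(0.2739537605276518)]
G [[ 0.6324 -0.0306  0.119 ]
 [ 0.6336 -0.1592  0.119 ]
 [ 0.4356 -0.1617  0.119 ]
 [ 0.4348 -0.0315  0.119 ]] [ 0.5341 -0.0958  0.119 ] [np.float64(0.1976521333485898), np.float64(0.12857500886947296), np.float64(0.1980180642343705), np.float64(0.13015339503880796)]
W [ 0.4898 -0.0973  0.119 ] [np.float64(0.08971275294427904), np.float64(0.092926524869925), np.float64(0.09029617457094435), np.float64(0.09277785576943437)]
P [ 0.4921 -0.097   0.1   ] [np.float64(0.04321322836170607), np.float64(0.04292190271569025), np.float64(0.04272466297115366), np.float64(0.042811401736693386)]
T [[0.5621 0.113  0.038 ]
 [0.5339 0.1119 0.038 ]] [0.548  0.1125 0.038 ] 0.028182725340457477
yaw 0.5872693825853371
plate centre [ 0.5347 -0.0802  0.008 ]
G -0.0007191562144360439 -0.015527729351147898
W -0.045006979528376026 -0.016604801102200646
P -0.042722927305999824 -0.016366019334969648
T 0.015333398146076111 0.19256282248544498
tube [0.5487 0.1071 0.0424]
tube2 [0.5469 0.0242 0.0403]
guard [ 0.6008 -0.0422  0.1206]
paddle-x side [ 0.4781 -0.0962  0.1005]
paddle +x side [ 0.5073 -0.0956  0.0951]
plate [0.4873 0.0081 0.0069]
stop [ 0.5534 -0.1988  0.0446]
offcut [0.4561 0.1368 0.0728]
side tube near end [0.549  0.0939 0.0382]
side stop top [ 0.5487 -0.2035  0.0484]
side pad [ 0.4917 -0.0953  0.0951]
side guard [ 0.5012 -0.0394  0.1194]
side tube lead [ 0.5488 -0.1592  0.0489]
```

```bash
cat >> h.py <<'E'
from scipy.spatial.transform import Rotation as Rn
np.set_printoptions(precision=4,suppress=True)
def need(target,yaw=None):
    s=sensors.sense(); q=s['orientation']; R=Rn.from_quat(np.r_[q[1:],q[0]])
    print('t',s['time'],'pos',s['position'],'F',s['ft_force'],'gap',s['finger_gap'],'yaw',np.degrees(np.arctan2(*R.as_matrix()[[1,0],0])))
    print('travel mm',R.inv().apply(np.array(target)-s['position'])*1000)
    if yaw is not None:
        D=Rn.from_euler('z',yaw,degrees=True)*Rn.from_matrix(np.diag([1,-1,-1]))
        print('rot',(R.inv()*D).as_rotvec(degrees=True))
E
python3 - <<'E'
from h import *
s=load('side0')
for p in [(238,103),(277,95)]:
    u,v=230+(p[0]+.5)/3.4-.5,170+(p[1]+.5)/3.4-.5
    print(plane(s,u,v,.038),dep(s,round(u),round(v)+2))
# ray intersection of far-end top mid, top & side
c=load('top0')
need([.3,-.3,.25],.5)
need([.548,.165,.15],.5)
E
```

```text
[0.5323 0.1058 0.038 ] [0.5318 0.1001 0.0367]
[0.5597 0.1074 0.038 ] [0.5572 0.0988 0.0384]
t 0.15 pos [ 0.1366 -0.5838  0.2178] F [0.0026 0.0025 0.1616] gap 0.09299513447216007 yaw -76.83106823632268
travel mm [-239.1544 -223.7199  -31.8167]
rot [ -0.0589   0.0643 -77.3311]
t 0.15 pos [ 0.1366 -0.5838  0.2178] F [0.0026 0.0025 0.1616] gap 0.09299513447216007 yaw -76.83106823632268
travel mm [-635.2851 -571.1264   68.7728]
rot [ -0.0589   0.0643 -77.3311]
```

```bash
python3 -m creep '{"travel": [[-35,-32,-4],[-70,-64,-8],[-105,-96,-12],[-140,-128,-16],[-175,-160,-20]], "rotation": [[0,0,-8],[0,0,-16],[0,0,-24],[0,0,-32],[0,0,-40]]}' 1 20; python3 - <<'E'
from h import *
need([.548,.165,.15],.5)
E
```

```text
time: 0.65
position: [0.253, -0.3752, 0.2379]
orientation: [-0.001, 0.95, -0.313, -0.0]
ft_force: [1.4, -0.2, 1.5]
finger_gap: 0.0579
t 0.65 pos [ 0.253  -0.3752  0.2379] F [ 1.3784 -0.1814  1.4554] gap 0.05787666690460623 yaw -36.53157872501599
travel mm [ -84.3576 -609.5356   88.7381]
rot [ -0.0933   0.047  -37.0316]
```

```bash
python3 -m creep '{"travel": [[-6,-47,0],[-13,-95,0],[-20,-142,0],[-26,-190,0],[-33,-237,0]], "rotation": [[0,0,-7.4],[0,0,-14.8],[0,0,-22.2],[0,0,-29.6],[0,0,-37]]}' ; python3 - <<'E'
from h import *
need([.548,.165,.15],.5)
E
```

```text
time: 1.15
position: [0.368, -0.1632, 0.2382]
orientation: [-0.001, 1.0, 0.007, 0.0]
ft_force: [0.9, -0.4, -0.1]
finger_gap: 0.0174
t 1.15 pos [ 0.368  -0.1632  0.2382] F [ 0.894  -0.3597 -0.1003] gap 0.017430030859954152 yaw 0.7528280831598628
travel mm [ 184.2554 -325.6861   88.7853]
rot [-0.087  -0.0186  0.2528]
```

```bash
python3 -m creep '{"travel": [[20,-42,0],[40,-84,0],[60,-126,0],[80,-168,0],[100,-210,0]], "rotation": [[0,0,0],[0,0,0],[0,0,0],[0,0,0],[0,0,0]]}' ; python3 -m creep '{"travel": [[20,-30,0],[40,-60,0],[60,-90,0],[84,-116,0],[84,-116,0]], "rotation": [[0,0,0],[0,0,0],[0,0,0],[0,0,0],[0,0,0]]}'; python3 - <<'E'
from h import *
shot('wrist','wrist1')
need([.548,.165,.018],.5)
E
```

```text
time: 1.65
position: [0.4656, 0.0501, 0.2386]
orientation: [-0.001, 1.0, 0.007, 0.0]
ft_force: [0.6, -0.1, 0.0]
finger_gap: 0.0003
time: 2.15
position: [0.5489, 0.1701, 0.2369]
orientation: [-0.001, 1.0, 0.008, -0.001]
ft_force: [-0.7, -0.4, -0.8]
finger_gap: 0.0005
t 2.2 pos [0.5481 0.1686 0.2373] F [0.1728 0.0997 1.0075] gap 0.00017616248987666663 yaw 0.8992399282780101
travel mm [  0.2805   3.8592 219.2608]
rot [-0.0579  0.1024  0.3992]
```

View pics/wrist1.png

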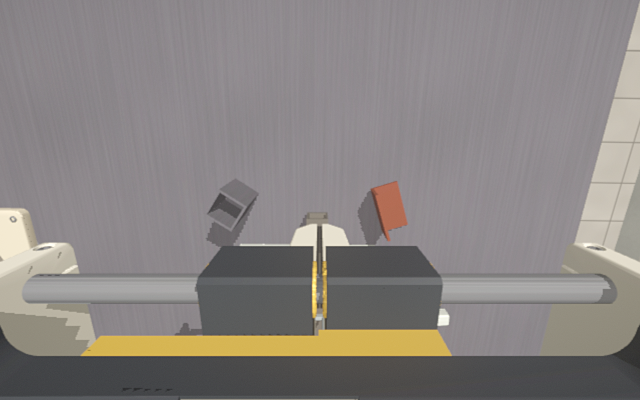

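```bash
python3 - <<'E'
from h import *
c=load('wrist1'); i=c['image'][170:260,270:370]; cv2.imwrite('pics/w1z.png',cv2.resize(i,None,fx=6,fy=6,interpolation=cv2.INTER_CUBIC))
for p in [(317,212),(306,213),(328,213)]: print(plane(c,*p,.038),dep(c,*p))
for p in [(235,180),(209,211),(230,230),(258,193)]: print('off',dep(c,p[0],p[1]),plane(c,*p,.07))
E
```

```text
[0.5469 0.1223 0.038 ] [0.5468 0.1103 0.0015]
[0.5319 0.1205 0.038 ] [0.5301 0.108  0.    ]
[0.5621 0.1211 0.038 ] [0.5635 0.1088 0.0007]
off [0.4282 0.1591 0.0092] [0.4468 0.1718 0.07  ]
off [0.4105 0.1305 0.0667] [0.4118 0.1316 0.07  ]
off [0.4363 0.1064 0.0694] [0.4365 0.1066 0.07  ]
off [0.4595 0.1391 0.0045] [0.4741 0.1559 0.07  ]
```

View pics/w1z.png

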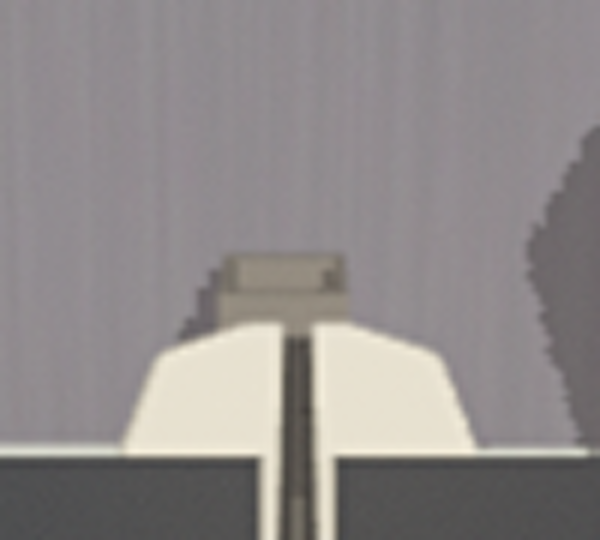

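```bash
python3 - <<'E'
from h import *
c=load('wrist1')
for p in [(306.5,218.5),(328,218.5)]: print(plane(c,*p,.038))
for p in [(307.5,212.5),(327.5,212.5)]: print(plane(c,*p,.008))
E
python3 -m creep '{"travel": [[0,-1,40],[0,-3,80],[0,-6,120],[0,-6,150],[0,-6,170]], "rotation": [[0,0,0],[0,0,0],[0,0,0],[0,0,0],[0,0,0]]}'; python3 - <<'E'
from h import *
shot('side','side2');shot('wrist','wrist2')
need([.548,.165,.018],.5)
E
```

```text
[0.5326 0.1126 0.038 ]
[0.5623 0.1131 0.038 ]
[0.5327 0.1114 0.008 ]
[0.5624 0.112  0.008 ]
time: 2.7
position: [0.5454, 0.1735, 0.0644]
orientation: [0.0, 1.0, 0.008, -0.003]
ft_force: [-0.6, 0.0, 0.6]
finger_gap: 0.0003
t 2.8 pos [0.5443 0.1732 0.0636] F [ 0.2576  0.0202 -0.5436] gap 0.00043153263621047665 yaw 0.8579495031008515
travel mm [ 3.9411  8.2608 45.6027]
rot [0.0371 0.4815 0.3581]
```

View pics/side2.png

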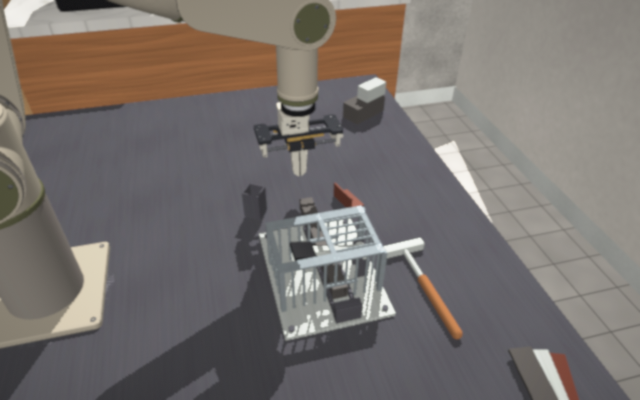

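View pics/wrist2.png

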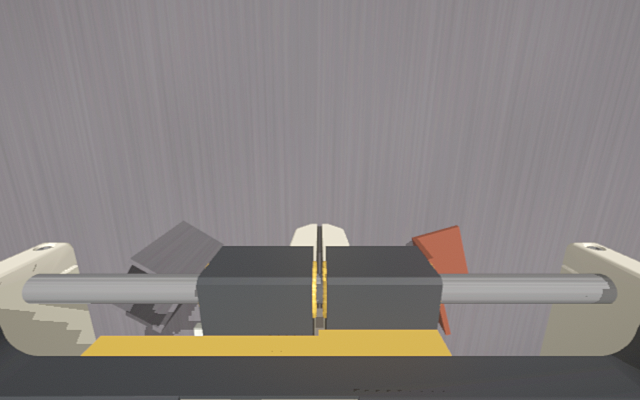

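```bash
python3 -m creep '{"travel": [[2,2,15],[4,4,30],[4,6,44],[4,8,44],[4,8,44]], "rotation": [[0,0.2,0],[0,0.4,0],[0,0.5,0],[0,0.5,0],[0,0.5,0]]}'; python3 - <<'E'
from h import *
need([.547,.125,.020],.5)
E
```

```text
time: 3.3
position: [0.5483, 0.1649, 0.0204]
orientation: [0.0, 1.0, 0.007, 0.0]
ft_force: [-0.8, 0.9, 1.2]
finger_gap: 0.0004
t 3.3 pos [0.5483 0.1649 0.0204] F [-0.8079  0.9398  1.2338] gap 0.0004075769439408608 yaw 0.8370015018281532
travel mm [-1.8449 39.8891  0.3878]
rot [ 0.0354 -0.0352  0.337 ]
```

```bash
python3 -m creep '{"travel": [[0,7,0],[0,15,0],[0,23,0],[0,31,0],[0,39,0]], "rotation": [[0,0,0],[0,0,0],[0,0,0],[0,0,0],[0,0,0]]}'; python3 -m creep '{"travel": [[0,4,0],[0,8,0],[0,12,0],[0,16,0],[0,20,0]], "rotation": [[0,0,0],[0,0,0],[0,0,0],[0,0,0],[0,0,0]]}'; python3 - <<'E'
from h import *
need([.547,.085,.020],.5)
E
```

```text
time: 3.8
position: [0.5489, 0.125, 0.0205]
orientation: [0.0, 1.0, 0.007, 0.0]
ft_force: [0.1, -0.1, -0.4]
finger_gap: 0.0005
time: 4.3
position: [0.5491, 0.105, 0.0205]
orientation: [0.0, 1.0, 0.007, 0.0]
ft_force: [-0.6, 2.0, -0.7]
finger_gap: 0.0
t 4.3 pos [0.5491 0.105  0.0205] F [-0.5571  1.9676 -0.7426] gap 1.977032568800755e-05 yaw 0.8349795794592784
travel mm [-2.4303 19.9369  0.4918]
rot [ 0.0292 -0.0389  0.335 ]
```

Contact at about 2 N. Continue slowly towards the stop.

```bash
python3 -m creep '{"travel": [[0,3,0],[0,6,0],[0,9,0],[0,12,0],[0,15,0]], "rotation": [[0,0,0],[0,0,0],[0,0,0],[0,0,0],[0,0,0]]}'; python3 -m creep '{"travel": [[0,1,0],[0,2,0],[0,3,0],[0,4,0],[0,4,0]], "rotation": [[0,0,0],[0,0,0],[0,0,0],[0,0,0],[0,0,0]]}'
```

```text
time: 4.8
position: [0.5493, 0.0898, 0.0205]
orientation: [0.0, 1.0, 0.007, 0.0]
ft_force: [0.4, 2.5, -0.6]
finger_gap: 0.0004
time: 5.3
position: [0.5494, 0.0867, 0.0205]
orientation: [-0.001, 1.0, 0.007, 0.0]
ft_force: [-0.4, 8.1, -1.1]
finger_gap: 0.0005
```

```bash
python3 -m creep '{"travel": [[0,1,0],[0,2,0],[0,2,0],[0,2,0],[0,2,0]], "rotation": [[0,0,0],[0,0,0],[0,0,0],[0,0,0],[0,0,0]]}'
```

```text
time: 5.8
position: [0.5494, 0.0867, 0.0205]
orientation: [-0.002, 1.0, 0.008, 0.0]
ft_force: [0.7, 10.8, -0.1]
finger_gap: 0.0004
```

```bash
python3 -m creep '{"travel": [[0,-5,0],[0,-15,0],[0,-30,0],[0,-50,0],[0,-70,0]], "rotation": [[0,0,0],[0,0,0],[0,0,0],[0,0,0],[0,0,0]]}'; python3 -m creep '{"travel": [[0,0,-40],[0,0,-85],[0,0,-130],[0,0,-175],[0,0,-190]], "rotation": [[0,0,0],[0,0,0],[0,0,0],[0,0,0],[0,0,0]]}';  python3 - <<'E'
from h import *
c=shot('side','side3'); cv2.imwrite('pics/side3z.png',cv2.resize(c['image'][170:345,230:440],None,fx=3.4,fy=3.4,interpolation=cv2.INTER_CUBIC))
c=shot('top','top3'); cv2.imwrite('pics/top3z.png',cv2.resize(c['image'][150:280,260:440],None,fx=4.4,fy=4.4,interpolation=cv2.INTER_CUBIC))
shot('wrist','wrist3')
need([.487,-.097,.21],.5)
E
```

```text
time: 6.3
position: [0.5483, 0.1579, 0.0209]
orientation: [-0.002, 1.0, 0.007, 0.001]
ft_force: [0.9, -1.1, 0.6]
finger_gap: 0.0005
time: 6.8
position: [0.5505, 0.1586, 0.2173]
orientation: [-0.002, 1.0, 0.008, 0.005]
ft_force: [-0.5, -0.1, 0.7]
finger_gap: 0.0006
t 6.95 pos [0.5486 0.1578 0.2113] F [-0.8114  0.9026  0.1433] gap 0.0002298015958269057 yaw 0.8702790780015606
travel mm [-65.4381 253.8788   0.2041]
rot [-0.2145 -0.1719  0.3706]
```

View pics/side3z.png

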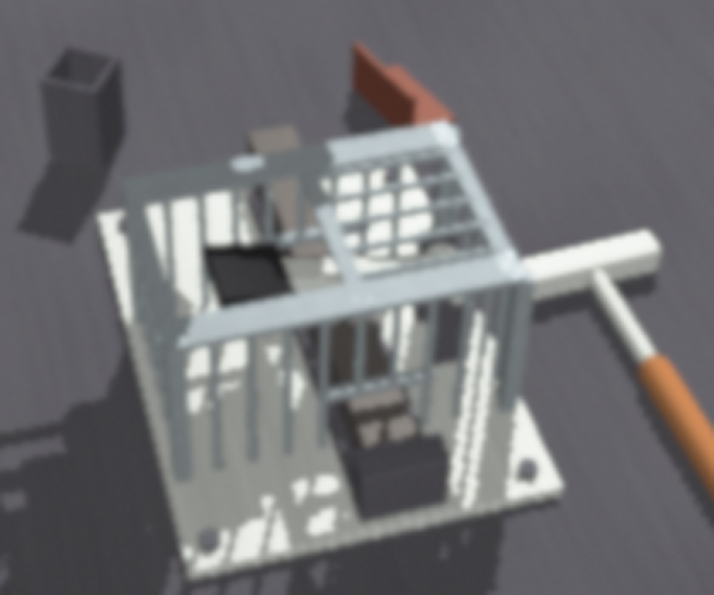

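View pics/top3z.png

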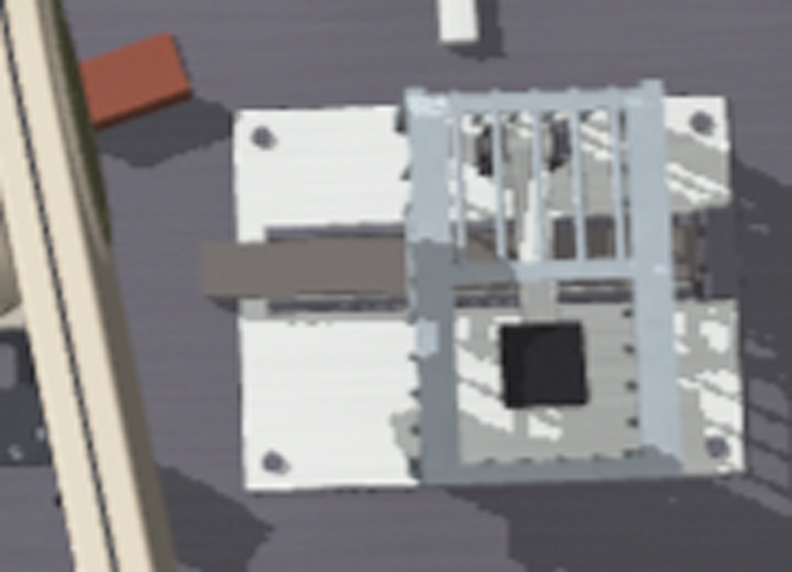

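View pics/wrist3.png

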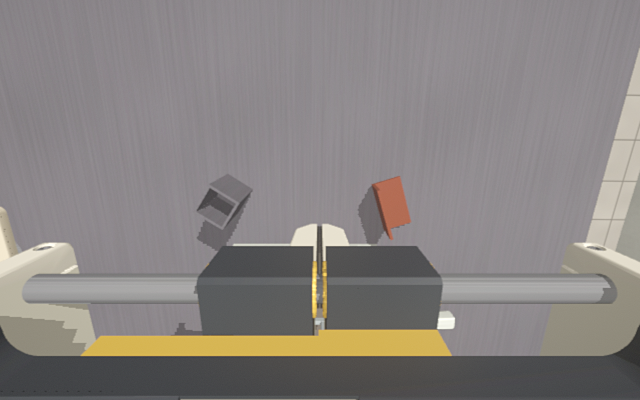

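```bash
python3 - <<'E'
from h import *
c=load('top3')
print(plane(c,260+202.5/4.4-.5,150+270/4.4-.5,.038), plane(c,260+697/4.4-.5,150+258/4.4-.5,.048),plane(c,260+694/4.4-.5,150+258/4.4-.5,.038))
E
python3 -m creep '{"travel": [[-10,35,0],[-20,75,0],[-30,115,0],[-38,155,0],[-46,190,0]], "rotation": [[0,0,0],[0,0,0],[0,0,0],[0,0,0],[0,0,0]]}'; python3 -m creep '{"travel": [[-5,25,0],[-10,45,0],[-14,58,0],[-18,64,0],[-18,64,0]], "rotation": [[0,0,0],[0,0,0],[0,0,0],[0,0,0],[0,0,0]]}';  python3 - <<'E'
from h import *
c=shot('side','side4'); cv2.imwrite('pics/side4z.png',cv2.resize(c['image'][100:345,200:440],None,fx=2.4,fy=2.4,interpolation=cv2.INTER_CUBIC))
shot('wrist','wrist4')
need([.487,-.097,.12],.5)
E
```

```text
[0.5486 0.0776 0.038 ] [ 0.5484 -0.1882  0.048 ] [ 0.549  -0.1886  0.038 ]
time: 7.45
position: [0.5033, -0.0341, 0.207]
orientation: [-0.002, 1.0, 0.007, -0.001]
ft_force: [1.3, 0.6, 0.3]
finger_gap: 0.0003
time: 7.95
position: [0.4855, -0.0983, 0.2055]
orientation: [-0.003, 1.0, 0.007, -0.002]
ft_force: [1.0, -0.5, -0.4]
finger_gap: 0.0003
t 8.05 pos [ 0.4862 -0.0976  0.2062] F [ 0.4226 -0.8818  0.012 ] gap 0.0003950030847180317 yaw 0.880634348273811
travel mm [ 1.0548 -0.181  86.2409]
rot [-0.2792  0.1505  0.3803]
```

View pics/side4z.png

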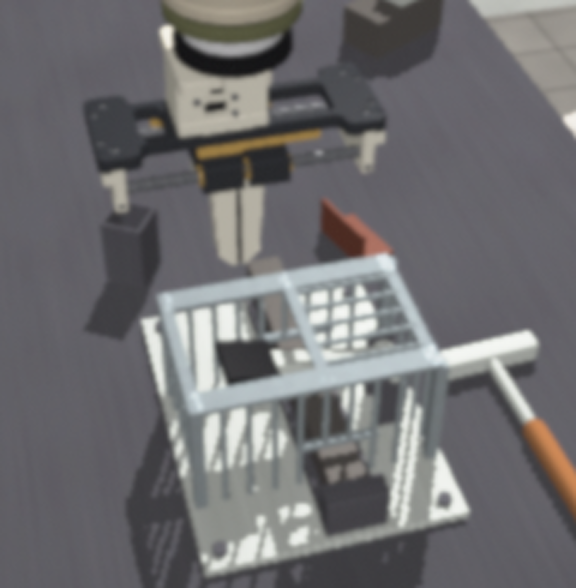

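View pics/wrist4.png

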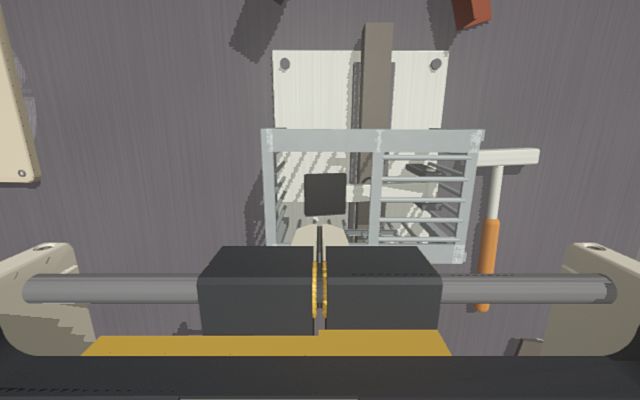

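```bash
python3 - <<'E'
from h import *
c=load('wrist4')
print('pad',plane(c,326,194,.098),dep(c,326,194),dep(c,326,206),dep(c,310,190),dep(c,342,190))
print('win -x',plane(c,273.5,190,.119),'+x',plane(c,370,190,.119),'+y',plane(c,320,152,.119))
print('guard outer +y',plane(c,320,129,.119), '-y', plane(c,420,263,.119))
E
```

```text
pad [ 0.493  -0.0964  0.098 ] [ 0.4931 -0.0968  0.0966] [ 0.4934 -0.1096  0.0962] [ 0.4769 -0.0921  0.0997] [ 0.5094 -0.0928  0.0944]
win -x [ 0.4435 -0.0881  0.119 ] +x [ 0.5334 -0.0866  0.119 ] +y [ 0.4862 -0.0522  0.119 ]
guard outer +y [ 0.4859 -0.0321  0.119 ] -y [ 0.5879 -0.1606  0.119 ]
```

```bash
python3 -m creep '{"travel": [[1,0,20],[2,0,45],[2,0,65],[2,0,78],[2,0,78]], "rotation": [[0,0,0],[0,0,0],[0,0,0],[0,0,0],[0,0,0]]}'; python3 - <<'E'
from h import *
c=shot('side','side5'); cv2.imwrite('pics/side5z.png',cv2.resize(c['image'][100:345,200:440],None,fx=2.4,fy=2.4,interpolation=cv2.INTER_CUBIC))
need([.488,-.097,.072],.5)
E
```

```text
time: 8.55
position: [0.4868, -0.0961, 0.1262]
orientation: [-0.003, 1.0, 0.008, -0.003]
ft_force: [0.2, 0.4, -0.6]
finger_gap: 0.0006
t 8.6 pos [ 0.4876 -0.0965  0.1277] F [ 0.0505  0.5226 -0.179 ] gap 0.0005444898503162209 yaw 0.9277863318722125
travel mm [ 0.622   0.8319 55.7057]
rot [-0.3133  0.2353  0.4271]
```

View pics/side5z.png

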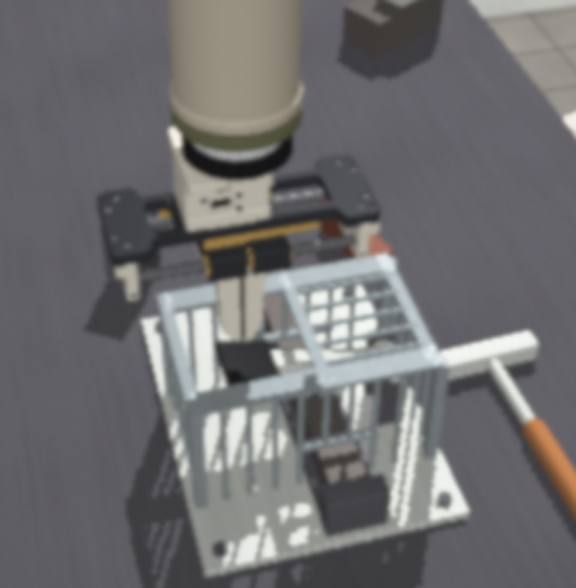

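```bash
python3 - <<'E'
from h import *
c=load('side5')
for p in [(132,285),(133,296),(365,240),(366,250),(215,262),(230,265),(270,258),(240,330)]:
    u,v=200+p[0]/2.4,100+p[1]/2.4
    print(p,dep(c,round(u),round(v)))
E
```

```text
(132, 285) [ 0.4068 -0.1338  0.2234]
(133, 296) [ 0.4061 -0.1336  0.2145]
(365, 240) [ 0.5719 -0.1304  0.2262]
(366, 250) [ 0.5721 -0.1313  0.2181]
(215, 262) [ 0.4649 -0.1338  0.2323]
(230, 265) [ 0.4748 -0.1333  0.2275]
(270, 258) [ 0.5019 -0.1331  0.2258]
(240, 330) [ 0.4866 -0.1038  0.1311]
```

```bash
python3 -m creep '{"travel": [[0,0,7],[0,0,14],[0,0,20],[0,0,25],[0,0,30]], "rotation": [[0,0,0],[0,0,0],[0,0,0],[0,0,0],[0,0,0]]}'; python3 -m creep '{"travel": [[0,0,3],[0,0,6],[0,0,9],[0,0,12],[0,0,15]], "rotation": [[0,0,0],[0,0,0],[0,0,0],[0,0,0],[0,0,0]]}'
```

```text
time: 9.1
position: [0.4874, -0.0964, 0.0975]
orientation: [-0.003, 1.0, 0.008, -0.002]
ft_force: [-2.3, 0.4, 4.2]
finger_gap: 0.0008
time: 9.6
position: [0.4873, -0.0964, 0.0823]
orientation: [-0.003, 1.0, 0.008, -0.002]
ft_force: [-2.5, -0.8, 3.7]
finger_gap: 0.0002
```

```bash
python3 -m creep '{"travel": [[0,0,2],[0,0,4],[0,0,6],[0,0,8],[0,0,9]], "rotation": [[0,0,0],[0,0,0],[0,0,0],[0,0,0],[0,0,0]]}'; python3 -m creep '{"travel": [[0,0,0.5],[0,0,1],[0,0,1.5],[0,0,2],[0,0,2]], "rotation": [[0,0,0],[0,0,0],[0,0,0],[0,0,0],[0,0,0]]}'
```

```text
time: 10.1
position: [0.4873, -0.0963, 0.0731]
orientation: [-0.003, 1.0, 0.008, -0.002]
ft_force: [-2.6, 0.6, 3.9]
finger_gap: 0.0006
time: 10.6
position: [0.4873, -0.0963, 0.0721]
orientation: [-0.003, 1.0, 0.008, -0.002]
ft_force: [-8.9, 1.7, 13.4]
finger_gap: 0.0002
```

```bash
python3 -m creep '{"travel": [[0,0,0.5],[0,0,1],[0,0,1.5],[0,0,1.5],[0,0,1.5]], "rotation": [[0,0,0],[0,0,0],[0,0,0],[0,0,0],[0,0,0]]}'
```

```text
time: 11.1
position: [0.4876, -0.0964, 0.0721]
orientation: [-0.003, 1.0, 0.008, -0.002]
ft_force: [-9.5, 1.3, 17.1]
finger_gap: 0.0002
```

Hard stop reached (z = 72 mm, force rising without motion). Retreat straight up, then clear.

```bash
python3 -m creep '{"travel": [[0,0,-5],[0,0,-15],[0,0,-35],[0,0,-60],[0,0,-90]], "rotation": [[0,0,0],[0,0,0],[0,0,0],[0,0,0],[0,0,0]]}'; python3 -m creep '{"travel": [[0,0,-30],[0,0,-50],[0,0,-60],[0,0,-60],[0,0,-60]], "rotation": [[0,0,0],[0,0,0],[0,0,0],[0,0,0],[0,0,0]]}';python3 -m creep '{"travel": [[0,30,0],[0,70,0],[0,110,0],[0,150,0],[0,190,0]], "rotation": [[0,0,0],[0,0,0],[0,0,0],[0,0,0],[0,0,0]]}';python3 -m creep '{"travel": [[0,20,0],[0,30,0],[0,30,0],[0,30,0],[0,30,0]], "rotation": [[0,0,0],[0,0,0],[0,0,0],[0,0,0],[0,0,0]]}'; python3 - <<'E'
from h import *
c=shot('side','side6'); cv2.imwrite('pics/side6z.png',cv2.resize(c['image'][100:345,200:440],None,fx=2.4,fy=2.4,interpolation=cv2.INTER_CUBIC))
c=shot('top','top6'); cv2.imwrite('pics/top6z.png',cv2.resize(c['image'][150:280,260:440],None,fx=4.4,fy=4.4,interpolation=cv2.INTER_CUBIC))
c0=load('top0')
for p in [(520,340),(565,340),(545,365),(545,400)]:
    print(dep(c,round(260+p[0]/4.4-.5),round(150+p[1]/4.4-.5)),dep(c0,round(260+p[0]/4.4-.5),round(150+p[1]/4.4-.5)))
need([.5,0,.2])
E
```

```text
time: 11.6
position: [0.4874, -0.0966, 0.1625]
orientation: [-0.003, 1.0, 0.008, -0.003]
ft_force: [0.6, -0.9, 0.3]
finger_gap: 0.0003
time: 12.1
position: [0.4874, -0.0968, 0.2215]
orientation: [-0.003, 1.0, 0.008, -0.003]
ft_force: [0.2, 0.1, -0.1]
finger_gap: 0.0005
time: 12.6
position: [0.4895, -0.2877, 0.2181]
orientation: [-0.004, 1.0, 0.008, -0.004]
ft_force: [-0.7, -0.2, 0.7]
finger_gap: 0.0005
time: 13.1
position: [0.4902, -0.3163, 0.2178]
orientation: [-0.004, 1.0, 0.009, -0.004]
ft_force: [0.1, 0.5, 0.1]
finger_gap: 0.0004
[ 0.5057 -0.0894  0.0719] [ 0.5053 -0.0867  0.094 ]
[ 0.5051 -0.1121  0.0744] [ 0.5047 -0.1089  0.096 ]
[ 0.4939 -0.1004  0.0729] [ 0.4937 -0.097   0.0982]
[ 0.4756 -0.0998  0.0727] [ 0.4759 -0.0955  0.1049]
t 13.2 pos [ 0.4903 -0.3166  0.2181] F [ 0.5099 -0.1502  0.0428] gap 0.0009401790763424909 yaw 1.0296685837739348
travel mm [  15.4891 -316.2406   20.4899]
```

View pics/side6z.png

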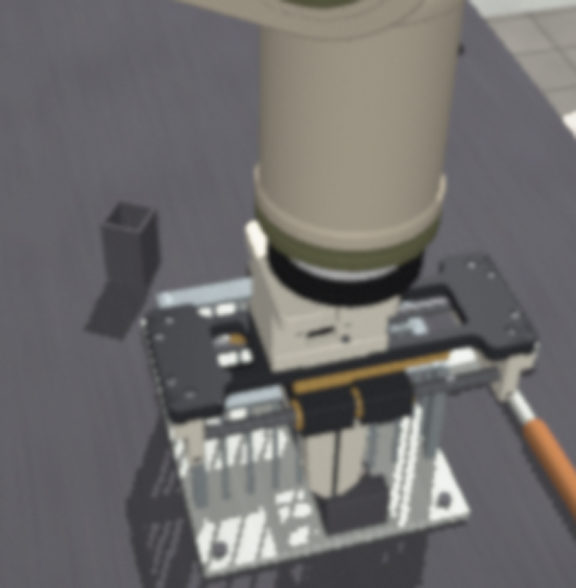

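View pics/top6z.png

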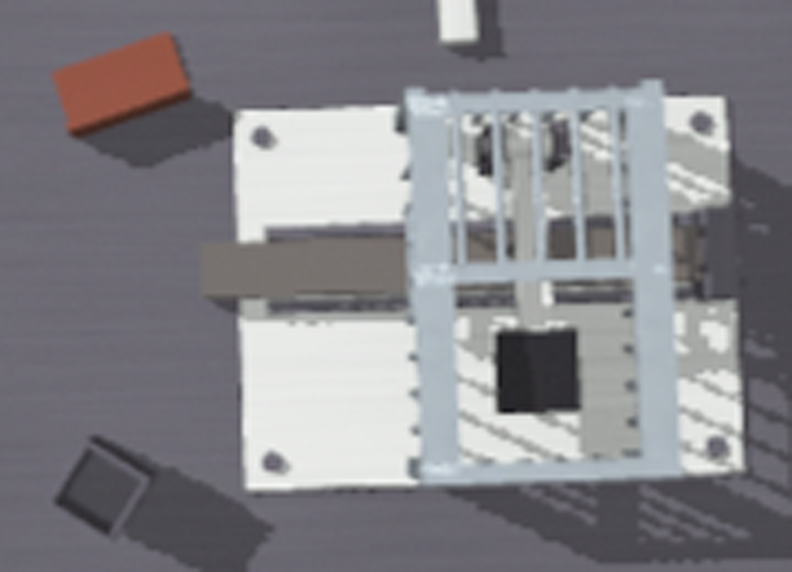

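The top view shows the paddle level at about 73 mm and the tube end still at zoom column 202, which is y ≈ 0.078. The offcut and angle iron have not moved, and the hand is clear.

```bash
python3 - <<'E'
from plant import finish_job
print(finish_job())
E
```

```text
the job is handed in; nothing more can be done
None
```

The job is done and handed in at about 13 s. I pushed the tube home first, then pressed the lever fully down through the window with closed fingers, and backed the hand clear.

- **Tube:** it moved about 35 mm. Pushing took 2–2.5 N, then the hand stopped moving while the force rose to 10.8 N. The push end measured y = 0.0776 m against 0.0775 m expected. It was still there in the last top view, after the lever was pressed.
- **Lever:** the paddle stopped at 72 mm with 17 N on it. After I withdrew, the top camera showed it level at 72–74 mm, so it stayed down.
- **Guard and loose pieces:** no unexpected forces showed while the fingers were in the window. The offcut and angle iron look unmoved in the last top view, as does the part of the hammer in that crop. I did not measure the guard clearance during the press.
- **Hand:** it finished at z = 0.218 m, beyond the stop end of the fixture, touching nothing.

**Disagreements and gaps:**
- The first side view put the tube end about 5 mm short of the top view. The wrist view agreed with the top view, so I used that.
- The arm hid the lever and most of the tube in the last side view, so the final check rests on the top camera.

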